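Hold a fritter over the plate with spring tongs

TASK

Pick up the spring tongs, close their cupped jaws on the brown fritter that cools on the granite slab, and hold it up over the middle of the steel plate, at least 10 cm above the platform. Touch the fritter only with the tongs, never with the robot's fingers, and leave the pot, the mug and the scoop where they are. Finish while still holding: the fritter stays in the tongs and the tongs stay in the gripper.

Things in the scene. Friction and masses are not known exactly. Their poses are not given: they have to be found in the camera images.
- tongs: Spring tongs on their side, jaws opening level: 236 mm long, 26 mm high, 115 g, two steel arms with dark wooden grips, brass pivot at the rear. Origin: underside, midway between the open grips, near the centre of mass. +x runs to the jaws, y across the arms (closing direction), z up. Axes fixed to the +y arm: on closing, the middle line turns by half of tongs_arm from x.
- tongs_grip (a point): Where to grip, across y: 13 mm above the tongs' origin, midway between the open grips. The wooden grips run from 45 mm behind to 40 mm ahead of it and fill the 26 mm height. Over their outer faces here: 51 mm open, 36 mm shut on the fritter (faces then parallel). Pivot 95 mm behind, centre of the cupped jaws 105 mm ahead, jaw tips 128 mm ahead.
- tongs_arm (a joint): Closing angle between the two arms: 0 open at rest, about 0.16 rad shut on the fritter, 0.30 rad at most. A spring holds the tongs open: squeezing the grips takes about 6 N at first, 9 N when shut on the fritter; a grip of 40 N holds it firmly. Squeezed only to 46 mm over the grips, the tongs are held and the jaws still pass over the fritter. The jaws close 2.1 times as much as the grips.
- jaw_a (a point): Middle of the inner face of the cupped +y jaw of the tongs, 13 mm above the tongs' underside; the jaw fills 2 to 24 mm above the underside. Gap between jaw_a and jaw_b: 76 mm open, 44 mm shut on the fritter.
- jaw_b (a point): Middle of the inner face of the cupped -y jaw of the tongs, 13 mm above the tongs' underside.
- fritter: Firm round brown rice fritter, 44 mm in diameter at its widest (10 to 23 mm above its base), 36 mm high, flat base, domed top, 45 g, standing on the granite slab. Origin: centre of its base, z up.
- fritter_mid (a point): Centre of the fritter, 16.5 mm above its base, at its widest.
- slab: Fixed dark granite slab, 200 mm (its x) by 290 mm (its y) by 30 mm high; its top is 30 mm above the platform. Origin: centre of its underside.
- plate: Round stainless steel plate, 200 mm in diameter, 18 mm high at the rim, lying loose on the platform. Origin: centre of its underside.
- pot: Black ceramic pot with its lid and knob, 144 mm in diameter, 121 mm high; bystander. Origin: centre of its underside.
- mug: Orange plastic mug, 80 mm in diameter, 88 mm high, handle at its +y; bystander. Origin: centre of its underside.
- scoop: Aluminium scoop with an 85 x 60 x 30 mm pan to its +x and a 100 mm round handle to its -x; bystander. Origin: underside, where handle and pan meet.
There are look-alikes about, which are no part of the job. There is more than one size of the plate; the one meant has the size given above. Of the things shaped like the fritter, the brown one is meant.

How it is judged:
By the outcome, as a careful person would: the job done as asked, in the order asked, and still so for the second after the job is handed in, while the arm keeps its last pose, push and grip.
It also fails if it takes over 42 s, if anything falls off the work surface, if the arm or the gripper's body presses on something with over 40 N, if the wrist force passes 120 N, or if a joint passes its speed limit or range.

ROBOT

A 6-joint arm with a two-finger parallel gripper is mounted at the origin on the work surface. World frame = base frame: x ahead of the robot, y to its left, z up, the work surface at z = 0. Lengths are in m, angles in degrees, forces in N, time in s.
With the tool pointing down it reaches from about 0.325 to 0.85 m from the base axis. Payload 15.5 kg.
Tool frame: the origin (TCP) lies midway between the tips of the shut fingers; the grasp point (between the pads) lies 19 mm behind it; y points along the fingers, x is the direction in which the jaws open and shut, and the axes are right-handed (so a half turn about y gives the same grasp; the last joint's range is limited). The gripper opens to 91 mm and grips with 3 to 60 N. Pads are 32 mm wide; open, the fingers measure 118 mm over their backs; the gripper's body (76 mm by 178 mm) begins 60 mm behind the grasp point.
Start: joints at [69.299, 28.281, 77.091, -0, 74.628, -5.472], TCP at [0.164, 0.603, 0.18] pointing down, gripper open.
Joint ranges: [-166.48, 166.48], [-47.26, 123.95], [12.59, 153.08], [-70.14, 250.14], [6.76, 159.57], [-176.63, 176.63]. Speed limits (degrees/s): [108.29, 108.29, 147.25, 172.46, 172.46, 172.46].

INTERFACE

Orientations are given as a 3x3 rotation matrix whose columns are the frame's x, y, z axes.
In Python, from bench import ctrl gives the robot as it stands. The module is installed in compiled form; this text tells all that it offers. Calls block until the motion is done:
- ctrl.goto(position, orientation): joint-space move of the TCP to a pose.
- ctrl.move_l(position, vel=0.15, ori=None, contact_N=None): straight line of the TCP; ori=None keeps the orientation; vel is the mean speed in m/s. With contact_N (N) it stops when the force on the tool has changed by that much, and returns True; else False.
- ctrl.movej(angles): joint-space move.
- ctrl.command_gripper(opening): opening from 0.0 (shut) to 1.0 (fully open); the grip force is fixed at half the most; returns when the fingers have stopped.
- ctrl.sleep(seconds).
- ctrl.ik(position, orientation): joint angles nearest the present ones, or None.
- ctrl.read_camera(name): name is "side" or "top" or "wrist"; returns the picture (400x640x3 uint8, blue, green, red); there is no depth.
- ctrl.camera_params(name): a dict with "fx", "fy", "cx", "cy" (pixels), "pose" (4x4, takes a point from camera to world coordinates); the wrist camera has in their place "T_tool_cam" (4x4, takes a point from camera to tool coordinates, whose origin is the TCP and whose axes are the tool frame's). Camera axes: x right, y up, looking along -z (the intrinsics and any distortion apply to the point x, -y, -z); pixel columns grow to the right and rows downward; lengths in m; the calibration is good to about 2 mm. The wrist camera is an equidistant fisheye: a pixel r from the principal point sees the ray r / f radians off the axis. A picture is of the moment at which its call begins: read the wrist's pose just before it. camera_params takes no time and is no camera call.
A pose or a line that the arm cannot do raises ctrl.MotionError and nothing moves.
- ctrl.sign_off(): hands the job in, once; it reports no verdict.
Readings, each from a call of its own:
- ctrl.current_t(): time.
- ctrl.current_q(): joint angles.
- ctrl.current_dq(): joint speeds.
- ctrl.current_effort(): joint torques, N m.
- ctrl.current_tool_pos(): TCP position.
- ctrl.current_eef_rot(): TCP orientation.
- ctrl.current_contact_force(): force on the tool from outside, world axes, zero at the start.
- ctrl.current_wrist_torque(): the same for the moment, N m.
- ctrl.current_grip_width(): opening from 0.0 (shut) to 1.0 (fully open).
Only numpy, scipy, OpenCV 4.12 (cv2) and the standard library are available. Lean on these libraries where they do the work, as an engineer would, in place of code of your own. Each camera call takes 0.05 s, during which the arm holds its last target. There are 200 camera calls.

## Working session

There is one attempt and no reset: what is moved stays moved. The work goes in short steps, each a Python script; the robot and the scene stay as the last script left them, time stands still between calls to the robot, and variables do not carry over. Pictures are saved under pics/ and viewed, about 8 in all and at most 12, crops included, and the job is handed in when it is done.

```bash
mkdir -p pics; python3 - <<'E'
from bench import ctrl
import cv2,numpy as np
np.set_printoptions(precision=4,suppress=True)
for n in("top","side","wrist"):
    im=ctrl.read_camera(n); cv2.imwrite(f"pics/{n}0.png",im); print(n,ctrl.camera_params(n))
print(ctrl.current_t(),ctrl.current_eef_rot())
E
```

```text
top {'fx': 473.358569387361, 'fy': 473.358569387361, 'cx': 318.87565898557125, 'cy': 197.55583612572914, 'pose': array([[ 0.0205,  0.9842, -0.1758,  0.3057],
       [-0.9998,  0.0187, -0.0119, -0.0225],
       [-0.0084,  0.176 ,  0.9843,  1.4571],
       [ 0.    ,  0.    ,  0.    ,  1.    ]])}
side {'fx': 439.67246024592555, 'fy': 439.67246024592555, 'cx': 317.7516055894242, 'cy': 202.8130775173377, 'pose': array([[ 0.7757,  0.3695, -0.5116, -0.2287],
       [-0.6311,  0.4518, -0.6306, -0.9697],
       [-0.0019,  0.812 ,  0.5836,  0.9599],
       [ 0.    ,  0.    ,  0.    ,  1.    ]])}
wrist {'fx': 309.70691628693146, 'fy': 309.70691628693146, 'cx': 316.45905794374687, 'cy': 200.34073293046973, 'T_tool_cam': array([[ 1.    , -0.0002, -0.0001,  0.0005],
       [-0.    ,  0.2367, -0.9716, -0.2058],
       [ 0.0002,  0.9716,  0.2367,  0.0657],
       [ 0.    ,  0.    ,  0.    ,  1.    ]])}
0.15 [[ 0.2626 -0.0003 -0.9649]
 [ 0.9649 -0.0009  0.2626]
 [-0.001  -1.      0.0001]]
```

View pics/top0.png

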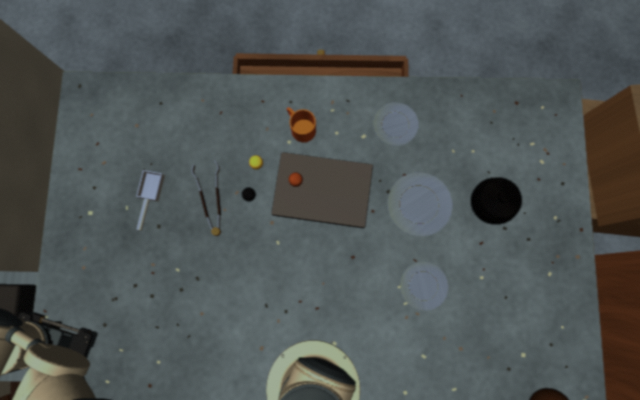

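View pics/side0.png

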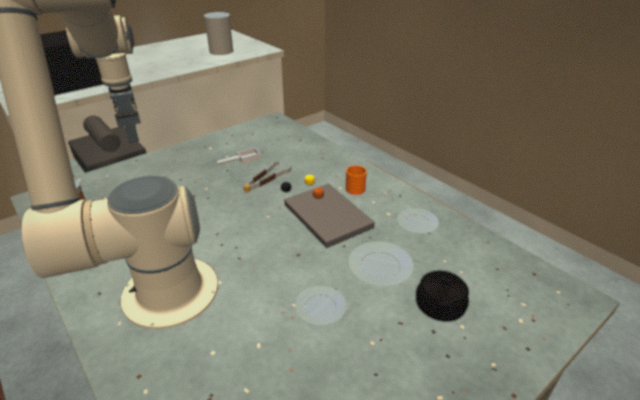

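Top view: the tongs have their brass pivot at (216,232) and jaw tips at (195,168) and (218,166). Fritter candidates are red-brown at (295,180) on the slab, yellow at (256,161) and black at (249,194), so I choose the one on the slab. Plate candidates are (420,204), which is largest, then (397,123) and (425,286). The side view agrees: fritter (318,193), pivot (248,187), big plate (381,264).

```bash
cat > h.py <<'E'
from bench import ctrl
import cv2,numpy as np
np.set_printoptions(precision=4,suppress=True)
def ray(n,px,T=None):
    p=ctrl.camera_params(n); u=(px[0]-p["cx"])/p["fx"]; v=(px[1]-p["cy"])/p["fy"]
    if n=="wrist":
        r=np.hypot(u,v); s=np.sin(r)/r if r>1e-9 else 1.
        d=np.array([u*s,-v*s,-np.cos(r)]); T=T@p["T_tool_cam"]
    else: d=np.array([u,-v,-1.]); T=p["pose"]
    d=T[:3,:3]@d
    return T[:3,3],d/np.linalg.norm(d)
def onz(r,z): o,d=r; return o+d*(z-o[2])/d[2]
def tri(r1,r2):
    (a,d),(b,e)=r1,r2
    s,t=np.linalg.lstsq(np.c_[d,-e],b-a,rcond=None)[0]
    p,q=a+s*d,b+t*e
    return (p+q)/2,np.linalg.norm(p-q)
def toolT():
    T=np.eye(4); T[:3,:3]=ctrl.current_eef_rot(); T[:3,3]=ctrl.current_tool_pos(); return T
def blobs(im,lo,hi,box,amin=8):
    x0,y0,x1,y1=box; hsv=cv2.cvtColor(im,cv2.COLOR_BGR2HSV)[y0:y1,x0:x1]
    n,_,st,c=cv2.connectedComponentsWithStats(cv2.inRange(hsv,lo,hi))
    return sorted([(int(st[i,4]),c[i]+[x0,y0],st[i,:4]+[x0,y0,0,0]) for i in range(1,n) if st[i,4]>=amin],key=lambda b:-b[0])
E
python3 - <<'E'
from h import *
t=cv2.imread("pics/top0.png");s=cv2.imread("pics/side0.png")
for nm,lo,hi,bt,bs in [("frit",(0,120,60),(15,255,255),(285,168,310,192),(308,184,330,202)),
  ("brass",(12,90,60),(30,255,255),(205,222,228,240),(238,178,258,195))]:
    a=blobs(t,lo,hi,bt);b=blobs(s,lo,hi,bs);print(nm,a[:2],b[:2])
    if a and b: print(tri(ray("top",a[0][1]),ray("side",b[0][1])))
# plates: edges via rough circle radius on z=0.018
g=cv2.cvtColor(t,cv2.COLOR_BGR2GRAY)
print(cv2.HoughCircles(cv2.medianBlur(g,3),cv2.HOUGH_GRADIENT,1,30,param1=60,param2=18,minRadius=18,maxRadius=38))
for px in [(420,204),(397,123),(425,286)]: print(onz(ray("top",px),.01))
for px in [(381,264)]: print(onz(ray("side",px),.01))
for px in [(195,168),(218,166),(216,232)]: print(onz(ray("top",px),.013))
a=cv2.resize(t[130:245,180:320],None,fx=4,fy=4,interpolation=cv2.INTER_CUBIC)
b=cv2.resize(s[145:215,225:365],None,fx=4,fy=4,interpolation=cv2.INTER_CUBIC)[:140*2]
c=np.vstack([a[:320],b[:270]]) 
cv2.imwrite("pics/crop1.png",np.vstack([a,b])[:600+140] if 0 else cv2.resize(np.vstack([a,b]),(440,580)))
E
```

```text
frit [(154, array([294.9351, 178.7662]), array([288, 172,  15,  14]))] [(101, array([317.9901, 192.5941]), array([313, 188,  11,  11]))]
(array([0.615 , 0.0688, 0.0446]), np.float64(0.00018101469923218673))
brass [(50, array([215.52, 231.1 ]), array([212, 228,   8,   7]))] [(45, array([246.6889, 187.3778]), array([244, 184,   7,   8]))]
(array([0.4535, 0.3099, 0.0115]), np.float64(0.0004468811665668392))
[[[418.5 203.5  31.4]
  [395.5 123.5  21.6]
  [424.5 286.5  23.9]
  [495.5 197.5  26. ]
  [311.5 386.5  30.4]
  [ 22.5 343.5  19.2]]]
[ 0.5499 -0.3181  0.01  ]
[ 0.8105 -0.2493  0.01  ]
[ 0.3008 -0.3288  0.01  ]
[ 0.5506 -0.3196  0.01  ]
[0.6505 0.3859 0.013 ]
[0.6583 0.3139 0.013 ]
[0.4504 0.308  0.013 ]
```

View pics/crop1.png

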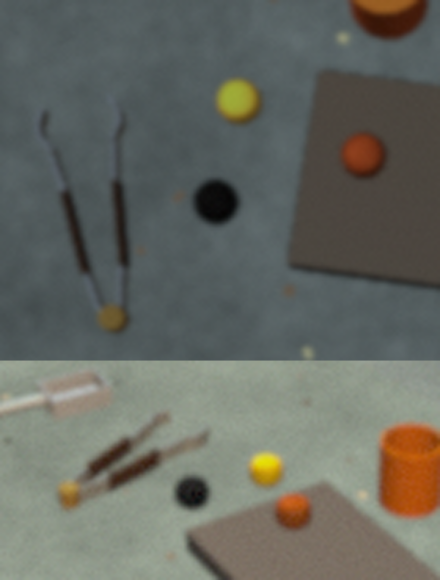

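The chosen fritter is red-brown on the slab and distinct from the yellow and black ones. It lies at (0.615, 0.069), with its middle at z≈0.045, which matches the text. The big plate is at (0.550, -0.319). Next I'll move above the tongs and take a wrist look.

```bash
cat >> h.py <<'E'
def R(th):  # tool down, tool x along tongs +y, th = heading of tongs x (rad)
    c,s=np.cos(th),np.sin(th)
    return np.array([[-s,0,-c],[c,0,-s],[0,-1,0]])
E
python3 - <<'E'
from h import *
th=np.arctan2(.350-.3099,.654-.4535); 
g=np.array([.4535,.3099])+.095*np.array([np.cos(th),np.sin(th)]); print(th,g)
print(ctrl.ik([*g,.2],R(th)),ctrl.ik([*g,.005],R(th)))
f=np.array([.615,.0688])-.105*np.array([np.cos(th),np.sin(th)])
ctrl.goto([*g,.16],R(th)); print(ctrl.current_t(),ctrl.current_q(),ctrl.ik([*f,.037],R(th)),ctrl.ik([.45,-.33,.15],R(th-.2)))
np.save("T1.npy",toolT()); cv2.imwrite("pics/w1.png",ctrl.read_camera("wrist"))
ctrl.move_l([*(g+[-.03,.03]),.12])
np.save("T2.npy",toolT()); cv2.imwrite("pics/w2.png",ctrl.read_camera("wrist"));print(ctrl.current_t())
E
```

```text
0.1973955598498806 [0.5467 0.3285]
[ 25.6431  28.3645  73.6426  -0.      77.9929 -75.6668] [ 25.6431  40.6546  84.5405  -0.      54.8049 -75.6668]
1.8667 [ 25.7162  30.368   76.6082   0.0129  73.0264 -75.6281] [  -1.2762   30.8024  101.4539   -0.       47.7436 -102.5861] [ -42.3849   24.7571   88.8717   -0.       66.3712 -132.2357]
2.5083
```

View pics/w1.png

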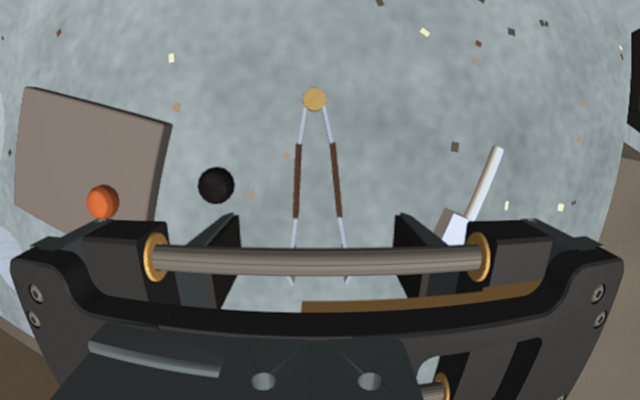

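View pics/w2.png

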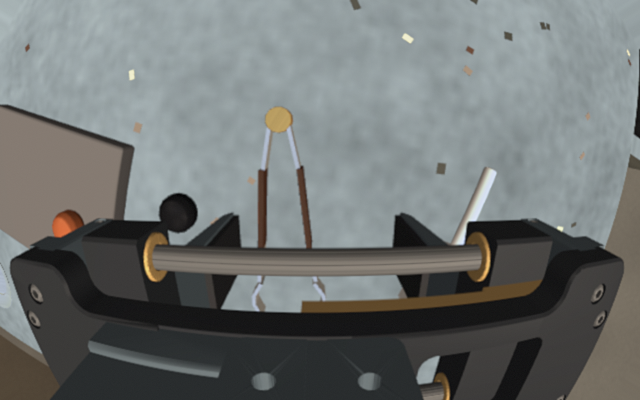

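In w1 the brass pivot is at (314,99), the grips run from (297,145) to (296,215) and from (334,145) to (338,215), and the jaws are hidden behind the gripper. In w2 the pivot is at (278,119). I'll flip the tool half a turn about y so the camera faces the jaws, after solving pivot and axis from these two views.

```bash
python3 - <<'E'
from h import *
ims=[cv2.imread(f"pics/w{i}.png") for i in(1,2)];Ts=[np.load(f"T{i}.npy") for i in(1,2)]
br=[blobs(im,(14,80,90),(32,255,255),b)[0] for im,b in zip(ims,[(295,80,335,115),(260,100,300,138)])]
P,e=tri(*[ray("wrist",b[1],T) for b,T in zip(br,Ts)]); print("pivot",br[0][:2],br[1][:2],P,e)
# grips: brown
gr=[[x for x in blobs(im,(0,70,30),(14,255,170),b,60)[:2]] for im,b in zip(ims,[(285,130,355,222),(250,158,315,240)])]
for k in 0,1:
    gr[k].sort(key=lambda b:b[1][0]); print([(x[0],x[1],x[2]) for x in gr[k]])
G=[tri(ray("wrist",gr[0][i][1],Ts[0]),ray("wrist",gr[1][i][1],Ts[1])) for i in(0,1)] ;print("grips(w2 cut off?)",G)
for k in(0,1):
    q=[onz(ray("wrist",x[1],Ts[k]),.02) for x in gr[k]]; m=(q[0]+q[1])/2; d=m-P; print(q,m,np.arctan2(d[1],d[0]))
E
```

```text
pivot (405, array([313.7753,  99.0642])) (533, array([278.3809, 119.1182])) [0.4525 0.3078 0.0195] 0.00023715339864850888
[(333, array([296.6216, 180.4835]), array([293, 145,   8,  73])), (299, array([335.699 , 178.6421]), array([330, 143,  12,  73]))]
[(515, array([261.8796, 204.7845]), array([258, 169,   9,  71])), (398, array([303.7387, 203.2814]), array([297, 167,  14,  73]))]
grips(w2 cut off?) [(array([ 0.5491,  0.3048, -0.0023]), np.float64(0.0032558736065153335)), (array([0.5369, 0.3501, 0.0024]), np.float64(0.0032583972911221313))]
[array([0.5461, 0.3066, 0.02  ]), array([0.5353, 0.3496, 0.02  ])] [0.5407 0.3281 0.02  ] 0.22633393653603553
[array([0.5414, 0.3065, 0.02  ]), array([0.5313, 0.3487, 0.02  ])] [0.5364 0.3276 0.02  ] 0.23184854963464843
```

```bash
python3 - <<'E'
from h import *
th=.22; P=np.array([.4528,.3085]); g=P+.095*np.array([np.cos(th),np.sin(th)]); print(g)
ctrl.goto([*g,.16],R(th+np.pi)); print(ctrl.current_t(),ctrl.current_q())
np.save("T3.npy",toolT()); cv2.imwrite("pics/w3.png",ctrl.read_camera("wrist"))
E
```

```text
[0.5455 0.3292]
5.2 [ 25.7429  30.3242  76.7006   0.0005  72.9767 103.1088]
```

View pics/w3.png

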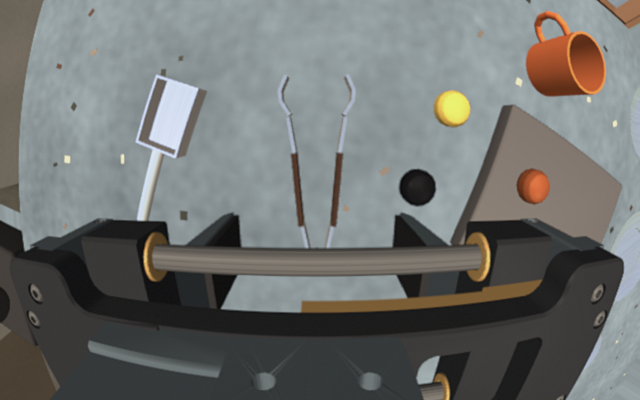

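In w3 the jaw tips are at (287,76) and (348,76) and the grips are symmetric about column 317. The fritter is at (533,186), with the mug and scoop clear. I'll refine the heading and grasp.

```bash
python3 - <<'E'
from h import *
im=cv2.imread("pics/w3.png");T=np.load("T3.npy")
a,b=[onz(ray("wrist",p,T),.024) for p in((287,76),(348,76))]; m=(a+b)/2; P=np.array([.4528,.3085])
d=m[:2]-P; th=np.arctan2(d[1],d[0]); 
gr=sorted(blobs(im,(0,70,30),(14,255,170),(280,140,350,226),60)[:2],key=lambda x:x[1][0])
q=[onz(ray("wrist",x[1],T),.024)for x in gr]; gm=(q[0]+q[1])/2
dg=gm[:2]-P; print(m,np.linalg.norm(d),"expect .223",th,gm,np.arctan2(dg[1],dg[0]),np.linalg.norm(dg))
fb=blobs(im,(0,120,100),(12,255,255),(510,165,560,210))[0]; print("fritter",fb,onz(ray("wrist",fb[1],T),.0465))
jn=m[:2]-.128*d/np.linalg.norm(d); g=(jn+P+.095*d/np.linalg.norm(d))/2; print("grip",g,jn)
np.save("g.npy",[*g,th])
ctrl.move_l([*g,.06],ori=R(th+np.pi))
print(ctrl.move_l([*g,.004],vel=.08,contact_N=8),ctrl.current_tool_pos(),ctrl.current_contact_force())
ctrl.command_gripper(.505); print(ctrl.current_grip_width()*91,ctrl.current_contact_force())
ctrl.move_l([*g,.07],vel=.1); print(ctrl.current_grip_width()*91,ctrl.current_contact_force(),ctrl.current_t())
np.save("T4.npy",toolT()); cv2.imwrite("pics/w4.png",ctrl.read_camera("wrist"))
E
```

```text
[0.6662 0.3553 0.024 ] 0.2184519579214696 expect .223 0.21602481826108696 [0.5425 0.3285 0.024 ] 0.21938324461553804 0.09187694762773334
fritter (812, array([533.9975, 185.4618]), array([519, 169,  31,  35])) [0.6139 0.0634 0.0465]
grip [0.5434 0.3284] [0.5411 0.3279]
False [0.5436 0.3285 0.0043] [ 0.6031 -0.7415  1.1924]
46.10580668055887 [ 0.0754  0.6482 -0.1018]
46.04736208174535 [-0.5206  0.3324  0.1616] 8.55
```

View pics/w4.png

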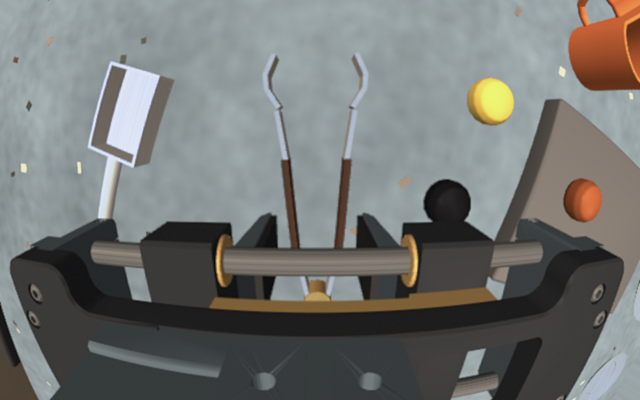

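In w4 the tongs are held level in the gripper, jaw tips at (273,55) and (357,55), and nothing else was disturbed. I'll move above the fritter and check the jaw positions in the tool frame.

```bash
python3 - <<'E'
from h import *
# jaw tips in tool frame: intersect rays with tool z=.128 plane; give tool x,y
I=np.eye(4)
for p,zf in[((273,55),.128),((357,55),.128),((281,107),.082),((352,107),.082)]:
    o,d=ray("wrist",p,I); print(o+d*(zf-o[2])/d[2])
th=.216; f=np.array([.6148,.067]); g=f-.105*np.array([np.cos(th),np.sin(th)])
p=ctrl.current_tool_pos(); ctrl.move_l([p[0],p[1],.13],vel=.2)
ctrl.move_l([*g,.13],vel=.25); print(ctrl.current_t(),ctrl.current_grip_width()*91)
np.save("T5.npy",toolT()); cv2.imwrite("pics/w5.png",ctrl.read_camera("wrist"))
E
```

```text
[-0.0362  0.0512  0.128 ]
[0.0333 0.0516 0.128 ]
[-0.0271  0.0306  0.082 ]
[0.0266 0.0304 0.082 ]
10.3417 46.136021850447314
```

View pics/w5.png

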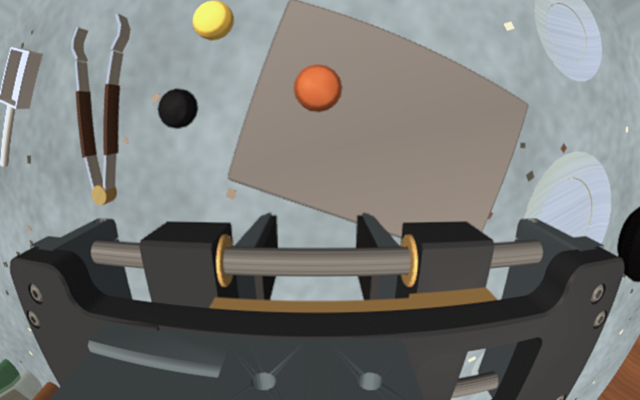

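In w5 the tongs are still on the platform, (75–130, 15–205), so they weren't held. I misread w4: the tool-frame heights put the jaws on the table. The fritter is at (318,88), untouched. I'll check from w4 whether the tongs moved, then go back and close stepwise, reading the jaw gap after each step.

```bash
python3 - <<'E'
from h import *
g=np.load("g.npy"); c,s=np.cos(g[2]),np.sin(g[2])
for n,tips,box in((3,((287,76),(348,76)),(280,140,350,226)),(4,((273,55),(357,55)),(270,150,360,248))):
    im=cv2.imread(f"pics/w{n}.png");T=np.load(f"T{n}.npy")
    a,b=[onz(ray("wrist",p,T),.024) for p in tips]; m=(a+b)/2-[*g[:2],0]
    gr=sorted(blobs(im,(0,70,30),(14,255,170),box,60)[:2],key=lambda x:x[1][0])
    e=[]
    for x in gr:
        hsv=cv2.inRange(cv2.cvtColor(im,cv2.COLOR_BGR2HSV),(0,70,30),(14,255,170)); x0,y0,w,h=x[2]
        cols=np.where(hsv[y0+3:y0+6,x0:x0+w].any(0))[0]+x0
        e.append((onz(ray("wrist",(cols.mean(),y0+1),T),.024)[:2]-g[:2]))
    print(n,"tip gap",np.linalg.norm(a-b),"mid fwd/lat",m[0]*c+m[1]*s,-m[0]*s+m[1]*c,"grip front ends fwd/lat",[(v[0]*c+v[1]*s,-v[0]*s+v[1]*c) for v in e])
# fritter from w5
im=cv2.imread("pics/w5.png");T=np.load("T5.npy")
fb=blobs(im,(0,120,100),(14,255,255),(285,60,350,120))[0]
f5=ray("wrist",fb[1],T); print("fritter",fb[:2],onz(f5,.0465),tri(f5,ray("top",(294.94,178.77))))
E
```

```text
3 tip gap 0.06661878847668995 mid fwd/lat 0.1257251140779549 2.6820504555290225e-06 grip front ends fwd/lat [(np.float64(0.037475004681289364), np.float64(0.025576175251714066)), (np.float64(0.037710075216607845), np.float64(-0.024204569713202104))]
4 tip gap 0.06787199205819157 mid fwd/lat 0.12617795117723318 0.0013242307163473244 grip front ends fwd/lat [(np.float64(0.03920484902941722), np.float64(0.025392579060082743)), (np.float64(0.03837998358892827), np.float64(-0.024012614837732718))]
fritter (1652, array([317.1168,  86.8432])) [0.6139 0.0672 0.0465] (array([0.6122, 0.0675, 0.0577]), np.float64(0.0011470533667490934))
```

The tongs didn't move: still open, grip within 2 mm. I'm retrying, lower this time (touch the table, back off 1 mm) and closing in steps.

```bash
cat >> h.py <<'E'
def gripends(name):
    "lateral gap (m) between the front ends of the wooden grips and forward dist, tool frame, for a top face 24 mm up when held at offset h"
    im=ctrl.read_camera("wrist"); cv2.imwrite(f"pics/{name}.png",im)
    m=cv2.inRange(cv2.cvtColor(im,cv2.COLOR_BGR2HSV),(0,70,30),(14,255,170))
    out=[]
    for x in sorted(blobs(im,(0,70,30),(14,255,170),(255,110,380,245),60)[:2],key=lambda x:x[1][0]):
        x0,y0,w,h=x[2]; c=np.where(m[y0+3:y0+6,x0:x0+w].any(0))[0]+x0
        o,d=ray("wrist",(c.mean(),y0+1),np.eye(4)); out.append(o+d*(.04-o[2])/d[2])
    return np.array(out)   # at forward .04: x lateral, y depth below TCP (+ = below)
E
python3 - <<'E'
from h import *
g=np.load("g.npy");th=g[2]; g=g[:2]-.001*np.array([np.cos(th),np.sin(th)])+.0007*np.array([-np.sin(th),np.cos(th)])
p=ctrl.current_tool_pos()
ctrl.command_gripper(1.0)
ctrl.move_l([*g,.1],vel=.3); ctrl.move_l([*g,.02],vel=.15)
print(ctrl.move_l([*g,-.004],vel=.04,contact_N=6),ctrl.current_tool_pos()[2],ctrl.current_t())
p=ctrl.current_tool_pos(); ctrl.move_l([*g,max(p[2]+.001,.0005)],vel=.03)
print(ctrl.current_tool_pos(),gripends("s0"))
for w in(.505,.46):
    ctrl.command_gripper(w); print(ctrl.current_grip_width()*91,ctrl.current_contact_force(),gripends(f"s{w}"),ctrl.current_t())
E
```

```text
False -0.003986992581996016 13.7583
[0.5426 0.329  0.001 ] [[-0.0249 -0.0199  0.04  ]
 [ 0.0263 -0.0108  0.04  ]]
46.061655775813584 [-0.1183  0.3109  0.1881] [[-0.0254 -0.0155  0.04  ]
 [ 0.0263 -0.0108  0.04  ]] 14.9833
42.30392977244029 [ 0.6577 -0.8952  0.2928] [[-0.0254 -0.0155  0.04  ]
 [ 0.0263 -0.0108  0.04  ]] 15.3333
```

View pics/s0.46.png

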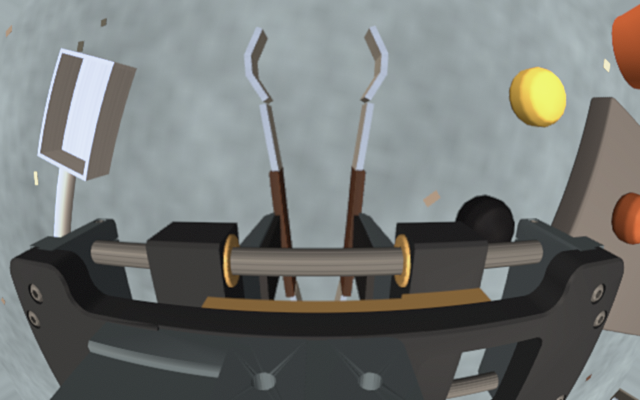

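The fingers straddle the grips but haven't reached them: the jaws are still open, tips at (262,28) and (372,28), although the reading is 42 mm. The reading doesn't match the true opening here, so I'll close in steps and use the picture to decide when to stop.

```bash
python3 - <<'E'
from h import *
for w in(.43,.40,.37,.34,.31):
    ctrl.command_gripper(w); e=gripends(f"s{w}")
    print(w,ctrl.current_grip_width()*91,ctrl.current_contact_force(),e[:,0],e[:,0].ptp() if hasattr(e,'ptp') else np.ptp(e[:,0]),round(ctrl.current_t(),2))
    if np.ptp(e[:,0])<.0465: break
E
```

```text
0.43 39.31353002104387 [ 0.5143  0.4236 -0.2728] [-0.0254  0.0263] 0.051710471463717406 15.65
0.4 36.54036086712167 [-0.1194  0.3485 -0.409 ] [-0.0254  0.0263] 0.05171047140239349 15.97
0.37 33.866824836295336 [0.6068 0.2677 0.1902] [-0.0254  0.0263] 0.05171047150184292 16.28
0.34 30.982331066395997 [ 0.402  -0.5939 -0.0319] [-0.0254  0.0263] 0.05171047195309174 16.6
0.31 28.428196510656345 [-0.2016 -0.0452 -0.2808] [-0.0254  0.0263] 0.05171047170687731 16.92
```

```bash
python3 - <<'E'
from h import *
a=cv2.imread("pics/s0.31.png"); s=ctrl.read_camera("side"); cv2.imwrite("pics/side1.png",s)
b=cv2.resize(s[90:215,190:370],None,fx=3.2,fy=3.2,interpolation=cv2.INTER_CUBIC)[:,:576]
a=cv2.resize(a[0:320],None,fx=.62,fy=.62)
c=np.zeros((600,580,3),np.uint8); c[:198,:397]=a; c[198:598,:576]=b[:400]
cv2.imwrite("pics/c2.png",c); print(ctrl.current_tool_pos(),ctrl.current_eef_rot())
E
```

```text
[0.5422 0.3289 0.0005] [[ 0.2143  0.      0.9768]
 [-0.9768  0.      0.2143]
 [-0.     -1.      0.    ]]
```

View pics/c2.png

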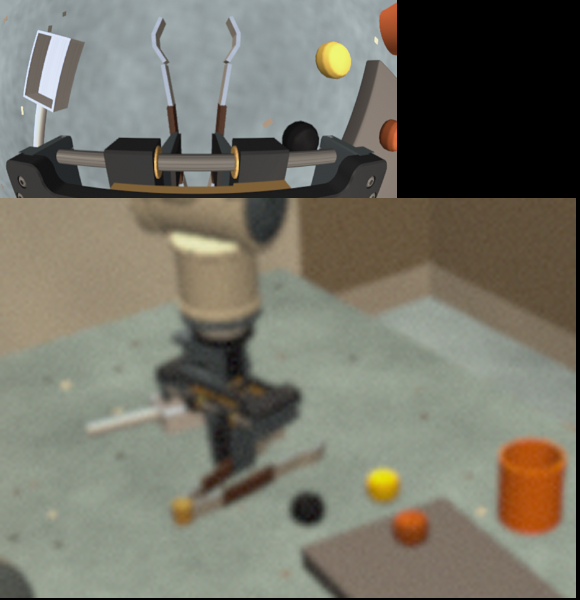

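The side view shows the fingertips at c2 (225,462), hovering above the grips. The tips are higher than the reported TCP suggests, so I'll quantify that by projecting the TCP into the side view.

```bash
python3 - <<'E'
from h import *
def proj(n,X):
    p=ctrl.camera_params(n);q=np.linalg.inv(p["pose"])@[*X,1]; return p["cx"]+p["fx"]*q[0]/-q[2],p["cy"]-p["fy"]*q[1]/-q[2]
for z in(0,.013,.026,.04): print(z,proj("side",(.5422,.3289,z)))
q=np.array([.3385,.3215])
print("pivot",proj("side",(.4530,.3085,.0)),proj("side",(.4530,.3085,.026)),proj("top",(.4530,.3085,.0)),proj("top",(.4530,.3085,.026)))
for z in(0,.02,.04): print("tcp, wrist-in-own frame n/a; slab corner check", z, onz(ray("top",(273,215)),z), onz(ray("side",(286,207)),z))
a=cv2.imread("pics/side1.png")[150:200,235:300]; cv2.imwrite("pics/c3.png",cv2.resize(a,None,fx=9,fy=9,interpolation=cv2.INTER_CUBIC))
E
```

```text
0 (np.float64(263.28528603583123), np.float64(179.9974004251097))
0.013 (np.float64(263.04500949445014), np.float64(177.27117090708228))
0.026 (np.float64(262.802659330974), np.float64(174.521413625036))
0.04 (np.float64(262.5393168923283), np.float64(171.53347345635137))
pivot (np.float64(246.98919973499898), np.float64(190.03256137297703)) (np.float64(246.3444871745015), np.float64(184.45771621519384)) (np.float64(216.82574502303117), np.float64(231.60753846013256)) (np.float64(214.9382842121285), np.float64(230.70720204156555))
tcp, wrist-in-own frame n/a; slab corner check 0 [0.5082 0.1366 0.    ] [0.5053 0.1212 0.    ]
tcp, wrist-in-own frame n/a; slab corner check 0.02 [0.5054 0.1344 0.02  ] [0.49   0.0984 0.02  ]
tcp, wrist-in-own frame n/a; slab corner check 0.04 [0.5026 0.1322 0.04  ] [0.4747 0.0757 0.04  ]
```

View pics/c3.png

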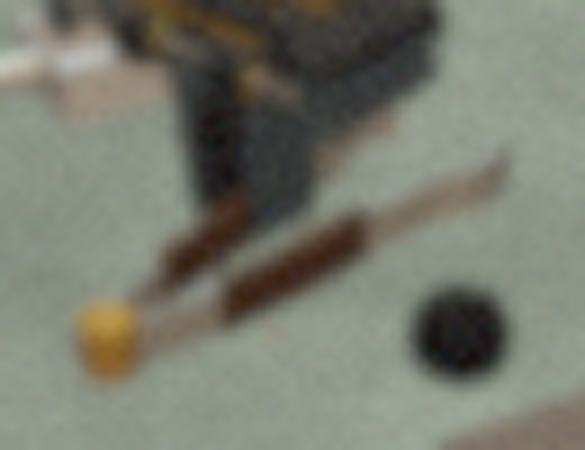

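The fingertips project to z≈0.025 while the TCP reads 0.0005, so they hang about 25 mm higher than reported. I'll open, feel for the table by contact, and reference heights to that.

```bash
python3 - <<'E'
from h import *
ctrl.command_gripper(1.0)
p=ctrl.current_tool_pos(); f0=ctrl.current_contact_force()
hit=ctrl.move_l([p[0],p[1],-.04],vel=.04,contact_N=6); z=ctrl.current_tool_pos()[2]
print(hit,z,ctrl.current_contact_force()-f0,ctrl.current_t())
if hit:
    np.save("z0.npy",z); ctrl.move_l([p[0],p[1],z+.004],vel=.04)
    e=gripends("r0"); print(np.ptp(e[:,0]),e)
    ctrl.command_gripper(.505); e=gripends("r1"); print(ctrl.current_grip_width()*91,np.ptp(e[:,0]),e,ctrl.current_contact_force(),ctrl.current_t())
E
```

```text
True -0.03352661871861622 [-2.364  -0.3938 13.2357] 18.8083
0.052802864890825 [[-0.0261 -0.0423  0.04  ]
 [ 0.0267 -0.0388  0.04  ]]
45.75778522745545 0.04321478906544127 [[-0.022  -0.0425  0.04  ]
 [ 0.0213 -0.0425  0.04  ]] [-0.2136  0.8846 -1.0732] 19.9917
```

Contact came at reported z=-0.0335, and closing to 46 mm now squeezes the grips (front-end gap 52.8→43.2 mm). The tongs are gripped. I'll lift, check, carry them above the fritter and take the last look there.

```bash
python3 - <<'E'
from h import *
p=ctrl.current_tool_pos(); print("zgrip",p[2]); np.save("zg.npy",p[2]); f0=ctrl.current_contact_force()
ctrl.move_l([p[0],p[1],.09],vel=.15); e=gripends("l1"); print(np.ptp(e[:,0]),e,ctrl.current_grip_width()*91,ctrl.current_contact_force()-f0)
T=np.load("T5.npy"); im=cv2.imread("pics/w5.png"); fb=blobs(im,(0,120,100),(14,255,255),(285,60,350,120))[0]
f=onz(ray("wrist",fb[1],T),.0145); print("f w5",f)
th=.216; f=(f[:2]+[.615,.0688])/2; g=f-.104*np.array([np.cos(th),np.sin(th)])
ctrl.move_l([*g,.09],vel=.25); 
T=toolT(); e=gripends("l2"); im=cv2.imread("pics/l2.png"); 
for b in blobs(im,(0,120,100),(14,255,255),(255,20,380,160))[:2]: print(b[:2], onz(ray("wrist",b[1],T),.0145), np.linalg.inv(T)@[*onz(ray("wrist",b[1],T),.0145),1])
print(np.ptp(e[:,0]),e,ctrl.current_t())
E
```

```text
zgrip -0.02955210584310758
0.04321135742595707 [[-0.0219 -0.0425  0.04  ]
 [ 0.0213 -0.0425  0.04  ]] 46.04554194038309 [-0.7012 -0.4183  0.4387]
f w5 [0.6179 0.0681 0.0145]
(2265, array([318.5801,  84.2773])) [0.618  0.0679 0.0145] [0.0017 0.0753 0.1054 1.    ]
0.04392081014310287 [[-0.0222 -0.0425  0.04  ]
 [ 0.0217 -0.0391  0.04  ]] 22.325
```

View pics/l2.png

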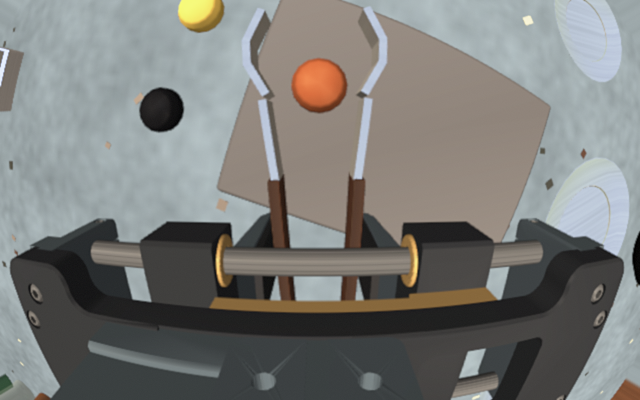

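In l2 the tongs hang in the gripper, jaws at columns 247 and 385 (middle 316). The fritter at (319,84) lies between them, about 1.7 mm right of centre and well placed fore and aft. I'll shift 1.5 mm, lower, close, lift and check the hold before carrying.

```bash
python3 - <<'E'
from h import *
T=toolT(); zg=float(np.load("zg.npy"))
p=(T@[.0015,0,.001,1])[:3]
ctrl.move_l([p[0],p[1],.06],vel=.15)
hit=ctrl.move_l([p[0],p[1],zg+.0345],vel=.07,contact_N=6); print("hit",hit,ctrl.current_tool_pos())
if not hit:
    ctrl.command_gripper(0.0); e=gripends("c0"); print(ctrl.current_grip_width()*91,np.ptp(e[:,0]),ctrl.current_contact_force())
    ctrl.move_l([p[0],p[1],.12],vel=.12)
    e=gripends("c1"); b=blobs(cv2.imread("pics/c1.png"),(0,120,100),(14,255,255),(255,5,380,160))[:1]
    b0=blobs(cv2.imread("pics/c0.png"),(0,120,100),(14,255,255),(255,5,380,160))[:1]
    print(b0,b,ctrl.current_grip_width()*91,np.ptp(e[:,0]),ctrl.current_t())
E
```

```text
hit False [0.5164 0.0458 0.0052]
38.09158134451735 0.03455510623477031 [-0.6985 -0.119   1.6951]
[(5254, array([314.1869,  61.1013]), array([272,  22,  85,  79]))] [(5155, array([314.1051,  60.4378]), array([273,  22,  84,  78]))] 38.229726548052916 0.03391643741700402 25.1417
```

After closing and lifting, the fritter blob stays the same size and place in the wrist image: (314,61), 85 px before and 84 px after. The grip reads 38 mm, so the fritter is held in the jaws. Next I'll carry it over the plate.

```bash
python3 - <<'E'
from h import *
b=blobs(cv2.imread("pics/c1.png"),(0,120,100),(14,255,255),(255,5,380,160))[0]
o,d=ray("wrist",b[1],np.eye(4)); ft=o+d*(-.012-o[1])/d[1]; print("fritter in tool",ft)
t0=cv2.imread("pics/top0.png"); 
pl=onz(ray("top",(419.2,203.8)),.014); pl2=onz(ray("side",(381,264)),.014); print(pl,pl2); pl=(pl+pl2)/2
Rt=ctrl.current_eef_rot(); off=Rt@[ft[0],0,.5*(ft[2]+.105)]
p=ctrl.current_tool_pos(); ctrl.move_l([p[0],p[1],.165],vel=.15)
ctrl.move_l([pl[0]-off[0],pl[1]-off[1],.165],vel=.2); ctrl.sleep(.3)
e=gripends("f"); b=blobs(cv2.imread("pics/f.png"),(0,120,100),(14,255,255),(255,5,380,160))[0]; print(b,ctrl.current_grip_width()*91,ctrl.current_tool_pos(),ctrl.current_t())
s=ctrl.read_camera("side");t=ctrl.read_camera("top"); cv2.imwrite("pics/sf.png",s);cv2.imwrite("pics/tf.png",t)
bs=blobs(s,(0,120,60),(15,255,255),(300,120,460,300));bt=blobs(t,(0,120,60),(15,255,255),(370,150,470,260))
print("side",bs[:2],"top",bt[:2])
if bs and bt: print(tri(ray("top",bt[0][1]),ray("side",bs[0][1])))
if bs: print(onz(ray("side",bs[0][1]),.2))
# bystanders unmoved? diff of fixed-view colour/pixels
for n,bx in(("mug",(280,100,325,145)),("scoop",(130,160,165,235)),("pot",(465,170,530,230))):
    x0,y0,x1,y1=bx; print(n,np.mean(cv2.absdiff(cv2.imread("pics/top0.png"),t)[y0:y1,x0:x1]))
E
```

```text
fritter in tool [-0.0017 -0.012   0.1088]
[ 0.5498 -0.3148  0.014 ] [ 0.5474 -0.3223  0.014 ]
(5133, array([314.2837,  60.9523]), array([273,  22,  84,  78])) 37.86128686061798 [ 0.4446 -0.343   0.165 ] 28.0667
side [(77, array([360.8701, 228.8182]), array([354, 222,  15,  15])), (55, array([348.7818, 171.0182]), array([346, 166,   7,  11]))] top [(174, array([435.977 , 194.1149]), array([428, 188,  16,  14]))]
(array([ 0.5169, -0.3061,  0.1735]), np.float64(0.07835447287716565))
[ 0.4518 -0.3178  0.2   ]
mug 6.805102880658437
scoop 7.66768253968254
pot 69.1248717948718
```

```bash
python3 - <<'E'
from h import *
def proj(n,X):
    p=ctrl.camera_params(n);q=np.linalg.inv(p["pose"])@[*X,1]; return np.round((p["cx"]+p["fx"]*q[0]/-q[2],p["cy"]-p["fy"]*q[1]/-q[2]),1)
for z in(.15,.17,.19,.21): print(z,proj("side",(.5486,-.3186,z)),proj("top",(.5486,-.3186,z)))
s=cv2.imread("pics/sf.png"); s0=cv2.imread("pics/side0.png")
for lo,hi in(((0,120,60),(15,255,255)),((0,90,30),(18,255,255))):
    for b in blobs(s,lo,hi,(300,120,480,300)): print(b, tri(ray("top",(435.98,194.11)),ray("side",b[1])))
for n,bx in(("mug",(340,160,375,200)),("scoop",(210,145,265,168)),("pot",(410,265,475,325)),("plate",(345,240,415,285))):
    x0,y0,x1,y1=bx; print(n,np.mean(cv2.absdiff(s0,s)[y0:y1,x0:x1]))
E
```

```text
0.15 [384.2 229. ] [430.3 196.3]
0.17 [384.8 223.6] [431.9 195. ]
0.19 [385.4 218.1] [433.6 193.7]
0.21 [386.  212.5] [435.3 192.3]
(77, array([360.8701, 228.8182]), array([354, 222,  15,  15])) (array([ 0.517 , -0.3061,  0.1735]), np.float64(0.07837007978655255))
(55, array([348.7818, 171.0182]), array([346, 166,   7,  11])) (array([ 0.4881, -0.2659,  0.3572]), np.float64(0.06450448087961547))
(19, array([365.3684, 239.7368]), array([363, 236,   6,   8])) (array([ 0.526 , -0.3165,  0.1337]), np.float64(0.07509030886396728))
(2774, array([446.0959, 144.5461]), array([396, 120,  84,  65])) (array([ 0.5716, -0.3474,  0.4105]), np.float64(0.19129089703547844))
(125, array([360.784, 228.952]), array([352, 221,  18,  19])) (array([ 0.5169, -0.3061,  0.1731]), np.float64(0.07871735342727197))
(79, array([358.1266, 206.0633]), array([349, 200,  25,  13])) (array([ 0.5077, -0.2913,  0.248 ]), np.float64(0.06729443935501074))
(63, array([348.7778, 170.9524]), array([346, 166,   7,  11])) (array([ 0.4881, -0.2659,  0.3574]), np.float64(0.0644653167113484))
(46, array([346.   , 253.913]), array([342, 250,  10,   8])) (array([ 0.5009, -0.3082,  0.1029]), np.float64(0.1417248210859846))
(40, array([383.55 , 203.825]), array([379, 201,  12,   7])) (array([ 0.5385, -0.3134,  0.2419]), np.float64(0.002132314097614157))
(32, array([365.625 , 239.5625]), array([363, 235,   6,  10])) (array([ 0.5263, -0.3166,  0.1341]), np.float64(0.07422911863951262))
(24, array([373.8333, 200.5   ]), array([371, 197,   6,   7])) (array([ 0.526 , -0.3025,  0.2566]), np.float64(0.021360872027790422))
(11, array([375.6364, 219.5455]), array([374, 218,   5,   5])) (array([ 0.5339, -0.3144,  0.1947]), np.float64(0.030644145756522457))
mug 49.446666666666665
scoop 2.8345191040843214
pot 4.481367521367521
plate 6.397248677248677
```

```bash
python3 - <<'E'
from h import *
print(ctrl.current_grip_width()*91,ctrl.current_t()); print(ctrl.sign_off())
E
```

```text
38.18654243861273 28.1667
the job is handed in; nothing more can be done
None
```

I handed the job in at 28.2 s of the 42 s, with the brown fritter shut in the tongs' jaws and the tongs in the gripper, over the big plate. The fritter's centre is about 20 cm above the platform.

**First grasp failed:** the first try closed above the tongs, because the fingertips hang about 3 cm higher than the reported TCP. I first misread a picture as showing the tongs held. I then felt for the platform by contact (at reported z = -0.0335 m) and set the grasp, the lowering and the closing heights from that.

**Last checks that passed:**
- **Hold:** after the lift and the carry, the fritter stayed at the same place and size in the wrist picture. The grip read about 38 mm, against 36 mm in the text.
- **Position:** in the top view the fritter is within about 1–2 pixels (3–6 mm) of where it should be over the plate's middle.
- **Bystanders:** the pot and scoop look unmoved in the side view, and the mug and scoop in the top view.

**Checks that failed or disagreed:**
- **Fritter in the side view:** the gripper hid it there, so triangulating its final height failed. The height rests on the arm's reading corrected by the contact, together with the top view.
- **Plate centre:** the two views differ by about 7 mm, so I used their mean.
- **Hidden views:** the mug was hidden in the final side view and the pot in the final top view, so each was checked from one view only.

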